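# Find the socket that fits the spindle nut

## Robot

A 6-joint arm with a two-finger parallel gripper is mounted at the origin on a cart in front of the work surface, level with it; the furniture and walls round the work are solid. World frame = base frame: x ahead of the robot, y to its left, z up, the work surface at z = 0. Lengths are in m, angles in rad, forces in N, time in s.
With the tool pointing down it reaches from about 0.35 to 1 m from the base axis. Payload 7.1 kg.
Tool frame: the origin (TCP) lies between the finger pads; the fingertips stand 22 mm ahead of it and the grasp point (between the pads) lies 3 mm ahead of it; x points along the fingers, z is the direction in which the jaws open and shut, and the axes are right-handed (so a half turn about x gives the same grasp; the last joint's range is limited). The gripper opens to 85 mm and grips with 20 to 120 N. Pads are 22 mm wide; open, the fingers measure 114 mm over their backs; the gripper's body (76 mm by 85 mm) begins 54 mm behind the grasp point. The pads swing forward as they close: fully open they stand 13 mm farther back than shut.
Start: joints at [-1.265, 0.423, 1.63, -0, 1.089, -0.019], TCP at [0.199, -0.592, 0.214] pointing down, gripper open.
Joint ranges: [-3, 3], [-0.9, 2.11], [0.09, 2.58], [-1.31, 4.45], [0.11, 2.69], [-2.54, 2.54]. Speed limits (rad/s): [2.39, 2.39, 3.01, 3.14, 3.14, 3.14].

## Interface

Orientations are given as a unit quaternion [w, x, y, z].
In Python, from cell import ctrl gives the robot as it stands.
- The arm moves only by the tool step_arm, never from a script. Its argument "steps" is a list that holds one entry, the list of rows, each a list of 7 numbers: the finger opening in cm, from 0 to 8.54, then the shift along the tool's x, y, z in cm, then the turn, a rotation vector about the tool's x, y, z in rad. In form: [[[gripper, tx, ty, tz, rx, ry, rz], ...]]. A call has 1 to 8 rows; each row shifts and turns the commanded pose from where the row before left it, along the tool's axes as they then stand; what a row does not reach is not made up. A row lasts 1/12 s, in which the tool goes at most 41.7 mm and 7.16 degrees, less where a joint would pass 70% of its speed; a pose out of reach is approached as far as the arm can. A call with a gripper value outside its range is refused whole. The fingers move at their own pace and stop on an object; "squeeze" is the grip in N (left out, the last holds). Time passes only in rows, so rows that do not move let the fingers close. It gives the time, the measured TCP pose, the force and the opening at its end, in the units of the state.
- ctrl.get_obs(): the state, without advancing time (a new reading comes with each control period).
- ctrl.grab_frame(name): name is "scene" or "side" or "wrist"; returns a dict with "img" (420x560x3 uint8, blue, green, red), "fx", "fy", "cx", "cy" (pixels), "eye" and "rotation" of the camera in the world. Camera axes: x right, y up, looking along -z (the intrinsics and any distortion apply to the point x, -y, -z); pixel columns grow to the right and rows downward; lengths in m; the calibration is good to about 2 mm. A picture is of the moment at which its call begins. There is no depth.
- ctrl.finish_job(): hands the job in, once; it reports no verdict.
The state is a dict: "time_s": time; "joint_pos": joint angles; "dq": joint speeds; "tau": joint torques, N m; "ee_pos": TCP position; "ee_rot": TCP orientation; "ft_force": force on the tool from outside, world axes, zero at the start; "moment": the same for the moment, N m; "finger_gap": opening from 0.0 (shut) to 1.0 (fully open).
Only numpy, scipy, OpenCV 4.12 (cv2) and the standard library are available. Lean on these libraries where they do the work, as an engineer would, in place of code of your own. Each camera call takes 0.05 s, during which the arm holds its last target. There are 200 camera calls.

## Task

Lock the spindle first by pushing its spring plunger all the way down to its stop. Then try the sockets from the rail on the hex nut until you find the one that goes fully down over it, standing any that do not fit back upright on the rail. Finish while still gripping the fitting socket, fully seated on the nut; do not let go, and leave the jar, the wick spool and the tin where they are.

Things in the scene. Friction and masses are not known exactly. Their poses are not given: they have to be found in the camera images.
- stand: grey spindle stand fixed to the bench, round foot 116 mm across, nose with the lock plunger towards -x. Origin: on the bench, right below the nut; z up. Toothed steel flange 108 mm across, top at z 38 mm; on it a dark hex nut, z 38-54 mm, 24 mm across flats (top 4 mm tapered to 18). It does not turn; its flats' normals lie along x and at 60, 120 degrees
- nut_base (a point): centre of the nut's underside, on the flange's top, 38 mm above the bench; the rim of a fully seated socket rests here; the right socket has 2 mm of play across flats. Axes as the stand's
- nut_top (a point): centre of the nut's top face, 54 mm above the bench; a 12 mm thick stud stands 7 mm out of it
- lock (a joint): lock plunger's travel down, m: 0 up, 0.012 at its stop (locked). It takes about 8 N; a light spring acts, but its friction detent keeps it where it is pushed to
- lock_top (a point): centre of the top of the plunger's black mushroom head (27 mm across, 10 mm thick); 80 mm above the bench when up, 68 mm when locked; 70 mm from the nut's axis, on the stand's -x side
- rail: aluminium socket rail fixed to the bench, 220 (x) by 56 (y) by 12 mm, with three round posts 12 mm thick and 12 mm tall at x = -75, 0 and +75 mm, y = 0, one under each socket. Origin: centre of the underside, on the bench; a standing socket's origin is 12 mm above it
- socket_a: one of three steel sockets alike outside, mouth down on the rail: barrel 39 mm across (z 0-30 mm), hexagonal grip head 40 mm across flats (z 30-62), square tang on top to z 72. Hexagonal mouth 28 mm deep, 18, 21.5 or 26 mm across flats: which is which is not told, try them. Head and mouth flats are parallel; normals along x and at 60, 120 degrees. Origin: centre of the lower rim, z up. 0.15 kg
- socket_b: one of three steel sockets alike outside, mouth down on the rail: barrel 39 mm across (z 0-30 mm), hexagonal grip head 40 mm across flats (z 30-62), square tang on top to z 72. Hexagonal mouth 28 mm deep, 18, 21.5 or 26 mm across flats: which is which is not told, try them. Head and mouth flats are parallel; normals along x and at 60, 120 degrees. Origin: centre of the lower rim, z up. 0.15 kg
- socket_c: one of three steel sockets alike outside, mouth down on the rail: barrel 39 mm across (z 0-30 mm), hexagonal grip head 40 mm across flats (z 30-62), square tang on top to z 72. Hexagonal mouth 28 mm deep, 18, 21.5 or 26 mm across flats: which is which is not told, try them. Head and mouth flats are parallel; normals along x and at 60, 120 degrees. Origin: centre of the lower rim, z up. 0.15 kg
- phone_clamp: black phone clamp fixed on the bench, left of the work: round foot 93 mm across on the right, an arm rising to the left to a clamp head 285 mm away, up to 274 mm above the bench; stay clear of it. Origin: on the bench, under its middle
- small_jar: bystander: small jar with a black lid, 48 mm across, 51 mm tall, origin under its centre
- wick_spool: bystander: flat yellow spool 44 by 66 by 11 mm lying on the bench, origin under its centre
- tip_tinner: bystander: round low tin 47 mm across, 19 mm tall, origin under its centre
There are look-alikes about, which are no part of the job. Leave any red look-alike of the socket_a alone.

How it is judged:
On the way, in this order (a step that is already met when the one before it is completed fails the run):
1. the lock plunger is pushed down to its stop (value of joint lock above 0.0105 m), for 0.2 s.
2. the fitting socket is fully seated on the nut, gripped (((horizontal distance between socket_a and nut_base below 0.004 m and z of socket_a in the frame of nut_base between -0.004 and 0.004 m and angle between socket_a's own z axis and vertical below 0.08 rad and contact force between the fingers and socket_a above 5 N) or (horizontal distance between socket_b and nut_base below 0.004 m and z of socket_b in the frame of nut_base between -0.004 and 0.004 m and angle between socket_b's own z axis and vertical below 0.08 rad and contact force between the fingers and socket_b above 5 N) or (horizontal distance between socket_c and nut_base below 0.004 m and z of socket_c in the frame of nut_base between -0.004 and 0.004 m and angle between socket_c's own z axis and vertical below 0.08 rad and contact force between the fingers and socket_c above 5 N))), for 0.2 s.
At the end, for the whole second after the job is handed in: Plunger over 10.5 of its 12 mm down; the fitting socket upright (0.08 rad) on the nut, its rim within 4 mm of the flange and 4 mm of the nut's axis, still gripped (over 5 N); the other two upright (0.1 rad) on the rail, within 20 mm of its middle line, 6 mm in height, not touched (value of joint lock above 0.0105 m and (((horizontal distance between socket_a and nut_base below 0.004 m and z of socket_a in the frame of nut_base between -0.004 and 0.004 m and angle between socket_a's own z axis and vertical below 0.08 rad and contact force between the fingers and socket_a above 5 N) and (z of socket_b in the frame of rail between 0.008 and 0.018 m and x of socket_b in the frame of rail between -0.1 and 0.1 m and y of socket_b in the frame of rail between -0.02 and 0.02 m and angle between socket_b's own z axis and vertical below 0.1 rad and contact force between the fingers and socket_b below 0.1 N) and (z of socket_c in the frame of rail between 0.008 and 0.018 m and x of socket_c in the frame of rail between -0.1 and 0.1 m and y of socket_c in the frame of rail between -0.02 and 0.02 m and angle between socket_c's own z axis and vertical below 0.1 rad and contact force between the fingers and socket_c below 0.1 N)) or ((horizontal distance between socket_b and nut_base below 0.004 m and z of socket_b in the frame of nut_base between -0.004 and 0.004 m and angle between socket_b's own z axis and vertical below 0.08 rad and contact force between the fingers and socket_b above 5 N) and (z of socket_a in the frame of rail between 0.008 and 0.018 m and x of socket_a in the frame of rail between -0.1 and 0.1 m and y of socket_a in the frame of rail between -0.02 and 0.02 m and angle between socket_a's own z axis and vertical below 0.1 rad and contact force between the fingers and socket_a below 0.1 N) and (z of socket_c in the frame of rail between 0.008 and 0.018 m and x of socket_c in the frame of rail between -0.1 and 0.1 m and y of socket_c in the frame of rail between -0.02 and 0.02 m and angle between socket_c's own z axis and vertical below 0.1 rad and contact force between the fingers and socket_c below 0.1 N)) or ((horizontal distance between socket_c and nut_base below 0.004 m and z of socket_c in the frame of nut_base between -0.004 and 0.004 m and angle between socket_c's own z axis and vertical below 0.08 rad and contact force between the fingers and socket_c above 5 N) and (z of socket_a in the frame of rail between 0.008 and 0.018 m and x of socket_a in the frame of rail between -0.1 and 0.1 m and y of socket_a in the frame of rail between -0.02 and 0.02 m and angle between socket_a's own z axis and vertical below 0.1 rad and contact force between the fingers and socket_a below 0.1 N) and (z of socket_b in the frame of rail between 0.008 and 0.018 m and x of socket_b in the frame of rail between -0.1 and 0.1 m and y of socket_b in the frame of rail between -0.02 and 0.02 m and angle between socket_b's own z axis and vertical below 0.1 rad and contact force between the fingers and socket_b below 0.1 N)))); the arm keeps its last pose, push and grip.
It fails at once if a bystander is moved more than 30 mm (distance of any of small_jar, wick_spool, tip_tinner from where it was at the start of the episode above 0.03 m).
It fails at once if a socket is set on the nut before the plunger has been pushed down (value of joint lock below 0.006 m and ((horizontal distance between socket_a and nut_base below 0.03 m and contact force between socket_a and stand above 1 N) or (horizontal distance between socket_b and nut_base below 0.03 m and contact force between socket_b and stand above 1 N) or (horizontal distance between socket_c and nut_base below 0.03 m and contact force between socket_c and stand above 1 N))).
It also fails if it takes over 72 s, if anything falls off the work surface, if the arm or the gripper's body presses on something with over 40 N, if the wrist force passes 120 N, or if a joint passes its speed limit or range.

## Working session

There is one attempt and no reset: what is moved stays moved. The work goes in short steps, Python scripts to look and compute and a tool call to move; the robot and the scene stay as the last step left them, time stands still between calls to the robot, and variables do not carry over. Pictures are saved under pics/ and viewed, about 8 in all and at most 12, crops included, and the job is handed in when it is done.

Besides the shell and the picture viewer there is one more tool, called after "Call:" by a JSON object that holds its "fn" and its "kwargs". step_arm: Moves the arm, as the interface text tells. Its arguments: {"type":"object","properties":{"steps":{"type":"array"},"squeeze":{"type":"number"}},"required":["steps"]}

```bash
ls; mkdir -p pics
cat > h.py <<'E'
import numpy as np, cv2
from cell import ctrl
def grab(n,fn=None):
    f=ctrl.grab_frame(n); f['img']=np.array(f['img'],np.uint8)
    if fn: cv2.imwrite('pics/'+fn,f['img'])
    return f
def ray(f,u,v):
    d=np.array([(u-f['cx'])/f['fx'],-(v-f['cy'])/f['fy'],-1.])
    return np.array(f['eye']),np.array(f['rotation'])@d
def onz(f,u,v,z):
    e,d=ray(f,u,v); return e+d*(z-e[2])/d[2]
def proj(f,p):
    c=np.array(f['rotation']).T@(np.array(p)-np.array(f['eye']))
    return f['cx']+f['fx']*c[0]/-c[2], f['cy']-f['fy']*c[1]/-c[2]
E
python3 - <<'E'
from h import *
a=grab('scene','s0.png');b=grab('side','d0.png');c=grab('wrist','w0.png')
for f in(a,b,c): print({k:np.round(v,3).tolist() for k,v in f.items() if k!='img'})
cv2.imwrite('pics/all0.png',np.vstack([np.hstack([cv2.resize(a['img'],(400,300)),cv2.resize(c['img'],(400,300))]),np.hstack([cv2.resize(b['img'],(400,300))]*2)]))
print(ctrl.get_obs())
E
```

```text
pics
{'fx': 457.559, 'fy': 457.559, 'cx': 276.051, 'cy': 219.694, 'eye': [0.074, 0.5, 0.708], 'rotation': [-0.301, -0.151, 0.391, 0.856]}
{'fx': 458.176, 'fy': 458.176, 'cx': 281.117, 'cy': 208.615, 'eye': [0.217, 0.848, 0.716], 'rotation': [-0.178, -0.086, 0.467, 0.862]}
{'fx': 370.395, 'fy': 370.395, 'cx': 279.32, 'cy': 208.735, 'eye': [0.261, -0.572, 0.373], 'rotation': [0.805, -0.107, 0.077, -0.578]}
{'time_s': 0.15, 'joint_pos': array([-1.26499080e+00,  4.23680502e-01,  1.63049250e+00,  1.19543822e-05,
        1.08863053e+00, -1.90077637e-02]), 'dq': array([-0.00103549, -0.00397032, -0.00345615, -0.00014144, -0.0001495 ,
       -0.00089054]), 'tau': array([-1.49706739e-03, -5.57774770e+01, -2.82018596e+01, -1.85038220e-04,
        4.87609010e-03, -5.10979685e-07]), 'ee_pos': array([ 0.199346  , -0.59188559,  0.21302342]), 'ee_rot': array([ 0.57392544,  0.41283455,  0.57460671, -0.41231585]), 'ft_force': array([-0.37445617,  0.44712615, -0.10124931]), 'moment': array([ 0.06001896, -0.04505728, -0.00907985]), 'finger_gap': 1.0025676011447775}
```

View pics/s0.png

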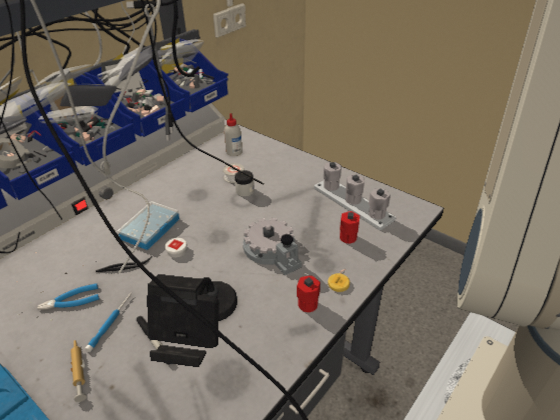

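View pics/d0.png

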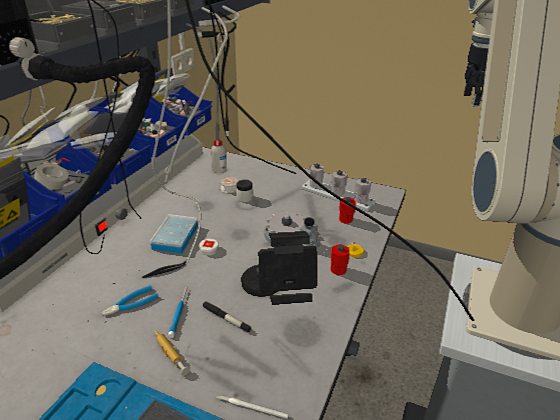

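The scene view shows the stand's nut at about (267,232) and the lock plunger's black head at (288,241). Three grey sockets stand on the rail at (332,177), (355,188) and (379,205). Look-alikes: red sockets at (348,227) and (308,293), which I'll leave alone, and the jar's black lid at (244,178), which could be taken for the plunger head. I choose the three grey ones on the rail, and the black head on the stand. Now a close crop to check.

```bash
sed -i "s/f\['img'\]=np.array/f['rotation']=R.from_quat(np.array(f['rotation'])[[1,2,3,0]]).as_matrix(); f['img']=np.array/; s/^from cell/from scipy.spatial.transform import Rotation as R\nfrom cell/" h.py
python3 - <<'E'
from h import *
a=grab('scene')
cv2.imwrite('pics/c1.png',cv2.resize(a['img'][150:300,220:420],(800,600),interpolation=cv2.INTER_CUBIC))
for n,u,v,z in[('locktop',288,239,.08),('nuttop',267,228,.06),('s1',332,164,.084),('s2',356,177,.084),('s3',380,191,.084),('redA',348,213,.072),('redB',308,278,.072),('yel',339,283,.011),('jar',244,177,.051),('clampfoot',220,300,.01)]: print(n,onz(a,u,v,z).round(3))
E
```

```text
locktop [ 0.495 -0.029  0.08 ]
nuttop [ 0.565 -0.046  0.06 ]
s1 [ 0.574 -0.303  0.084]
s2 [ 0.499 -0.292  0.084]
s3 [ 0.427 -0.278  0.084]
redA [ 0.449 -0.181  0.072]
redB [0.405 0.025 0.072]
yel [ 0.38  -0.048  0.011]
jar [ 0.741 -0.165  0.051]
clampfoot [0.538 0.131 0.01 ]
```

View pics/c1.png

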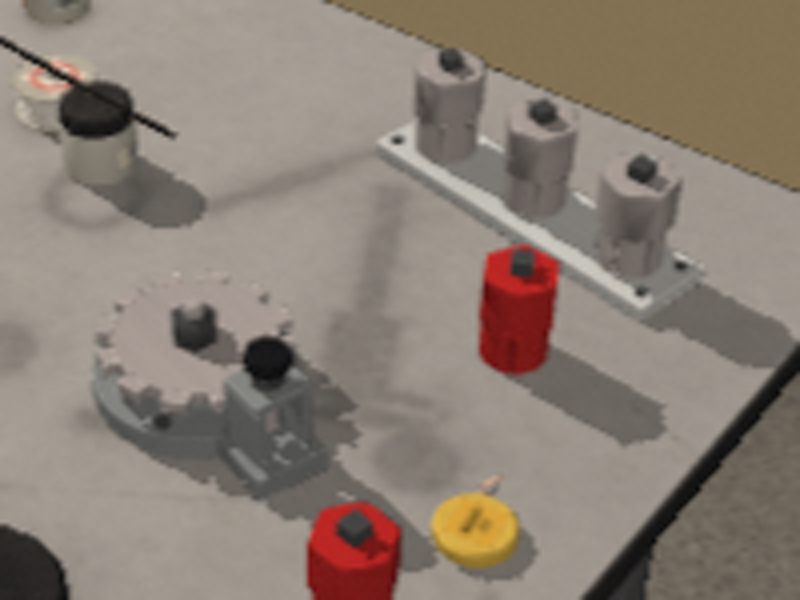

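The crop confirms it: nut in the flange centre, mushroom head on the stand's nose, three grey sockets on the rail, and red ones apart. Next I work out the tool axes and the move to a wrist view of the stand, passing the rail.

```bash
cat >> h.py <<'E'
def tool():
    o=ctrl.get_obs(); q=np.array(o['ee_rot']); return np.array(o['ee_pos']),R.from_quat(q[[1,2,3,0]]).as_matrix(),o
def goto(p,zyaw=None):
    """print turn about tool axes (tool x straight down, jaw axis at zyaw mod 180), then shift in turned frame, cm"""
    P,M,o=tool()
    if zyaw is None: T=M
    else:
        c=[]
        for k in(0,np.pi):
            z=np.array([np.cos(zyaw+k),np.sin(zyaw+k),0]);x=np.array([0,0,-1.]);T=np.stack([x,np.cross(z,x),z],1)
            c.append((np.linalg.norm(R.from_matrix(M.T@T).as_rotvec()),T))
        T=min(c,key=lambda t:t[0])[1]
    rv=R.from_matrix(M.T@T).as_rotvec()
    print('turn',rv.round(4),'shift now-frame cm',(M.T@(np.array(p)-P)*100).round(2),'turned-frame cm',(T.T@(np.array(p)-P)*100).round(2), 'q6',round(float(o['joint_pos'][5]),2))
E
python3 - <<'E'
from h import *
P,M,o=tool();print(M.round(3))
w=grab('wrist')
print('camera in tool',(M.T@(w['eye']-P)).round(3),'view dir tool',(M.T@-w['rotation'][:,2]).round(3))
print(np.degrees(np.arctan2(M[1,2],M[0,2])))
goto([.44,-.25,.30])
goto([.47,-.04,.30])
E
```

```text
[[-0.     0.948  0.319]
 [ 0.001  0.319 -0.948]
 [-1.     0.    -0.001]]
camera in tool [-0.16   0.064  0.001] view dir tool [ 0.965 -0.261  0.001]
-71.39154439189225
turn [0. 0. 0.] shift now-frame cm [ -8.66  33.72 -24.75] turned-frame cm [ -8.66  33.72 -24.75] q6 -0.02
turn [0. 0. 0.] shift now-frame cm [ -8.64  43.26 -43.69] turned-frame cm [ -8.64  43.26 -43.69] q6 -0.02
```

Call:
{"fn": "step_arm", "kwargs": {"steps": [[[0, -0.9, 2.5, -1.8, 0, 0, 0], [0, -0.9, 2.8, -2.0, 0, 0, 0], [0, -0.9, 2.8, -2.0, 0, 0, 0], [0, -0.9, 2.8, -2.0, 0, 0, 0], [0, -0.9, 2.8, -2.0, 0, 0, 0], [0, -0.9, 2.8, -2.0, 0, 0, 0], [0, -0.9, 2.8, -2.0, 0, 0, 0], [0, -0.9, 2.8, -2.0, 0, 0, 0]]]}}

```text
time_s: 0.92
ee_pos: [0.3591, -0.3705, 0.2861]
ee_rot: [0.574, 0.413, 0.574, -0.413]
ft_force: [1.0, 0.2, 0.7]
finger_gap: -0.0
```

Call:
{"fn": "step_arm", "kwargs": {"steps": [[[0, -0.3, 2.8, -2.0, 0, 0, 0], [0, 0, 2.8, -2.0, 0, 0, 0], [0, 0, 2.8, -2.0, 0, 0, 0], [0, 0, 2.8, -2.0, 0, 0, 0], [0, 0, 2.8, -2.0, 0, 0, 0], [0, 0, 2.8, -2.0, 0, 0, 0], [0, 0, 2.8, -2.0, 0, 0, 0], [0, 0, 0, 0, 0, 0, 0]]]}}

```text
time_s: 1.58
ee_pos: [0.5023, -0.1727, 0.2887]
ee_rot: [0.575, 0.412, 0.575, -0.411]
ft_force: [-0.8, 0.4, 0.3]
finger_gap: 0.002
```

Run:
```python
from h import *
w=grab('wrist','w1.png'); P,M,o=tool(); print(P,o['finger_gap'],o['ft_force'])
for n,p in dict(lock=(.495,-.029,.08),nut=(.565,-.046,.06),s1=(.574,-.303,.084),s2=(.499,-.292,.084),s3=(.427,-.278,.084)).items(): print(n,np.round(proj(w,p)))
```

```text
[ 0.50088178 -0.17452376  0.28854495] -0.0005221295011814724 [ 0.62115504 -0.41714513 -0.59640578]
lock [137. 135.]
nut [177.  71.]
s1 [428. 150.]
s2 [387. 216.]
s3 [349. 273.]
```

View pics/w1.png

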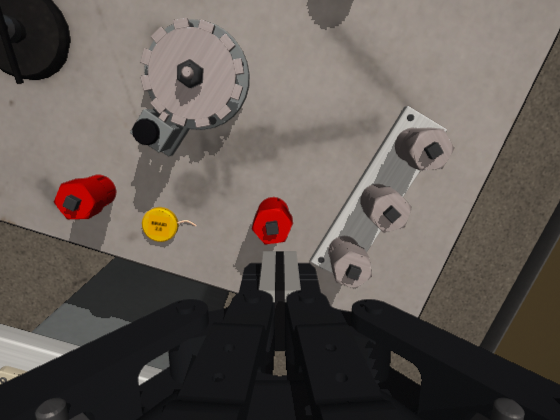

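The wrist view shows the lock head at (146,131), the stud at (187,71) and the tang tops at (434,151), (392,214) and (352,271). I'll cast rays from it and refine with masks on the dark blobs.

Run:
```python
from h import *
w=grab('wrist'); g=cv2.cvtColor(w['img'],cv2.COLOR_BGR2GRAY)
def blob(u,v,r,th):
    u0,v0=u-r,v-r; m=(g[v0:v+r+1,u0:u+r+1]<th).astype(np.uint8)
    n,l,s,c=cv2.connectedComponentsWithStats(m)
    i=min(range(1,n),key=lambda i:np.hypot(*(c[i]-r))+ (99 if s[i][4]<8 else 0)); 
    return c[i]+[u0,v0],s[i]
out={}
for n,u,v,r,th,z in[('lock',146,131,20,35,.077),('nut',189,73,22,90,.054),('s1',434,151,14,75,.084),('s2',392,214,14,75,.084),('s3',352,271,14,75,.084)]:
    c,s=blob(u,v,r,th); p=onz(w,c[0],c[1],z); out[n]=p; print(n,c.round(1),s.tolist(),p.round(4))
d=out['nut']-out['lock'];print('nut-lock',np.hypot(*d[:2]),np.degrees(np.arctan2(d[1],d[0])))
d=out['s1']-out['s3'];print('rail',np.hypot(*d[:2]),np.degrees(np.arctan2(d[1],d[0])))
cv2.imwrite('pics/c2.png',np.hstack([cv2.resize(g[20:170,110:260],(400,400),interpolation=cv2.INTER_CUBIC),cv2.resize(g[125:285,320:480],(400,400),interpolation=cv2.INTER_CUBIC)]))
for nm,u,v in[('lock',287,239.5)]:
    s=grab('scene'); print(nm,onz(s,u,v,.08))
```

```text
lock [143.8 129.3] [5, 6, 27, 26, 546] [ 0.5005 -0.0353  0.077 ]
nut [188.5  72.2] [8, 6, 27, 30, 507] [ 0.5661 -0.0573  0.054 ]
s1 [431.8 148.2] [3, 3, 19, 18, 218] [ 0.5749 -0.308   0.084 ]
s2 [389.8 212. ] [4, 4, 18, 17, 172] [ 0.5021 -0.2949  0.084 ]
s3 [351.6 270. ] [6, 6, 16, 15, 175] [ 0.4296 -0.2818  0.084 ]
nut-lock 0.06917128132842267 -18.541663314019534
rail 0.147689297740532 -10.237817241440982
lock [ 0.49561947 -0.02692905  0.08      ]
```

View pics/c2.png

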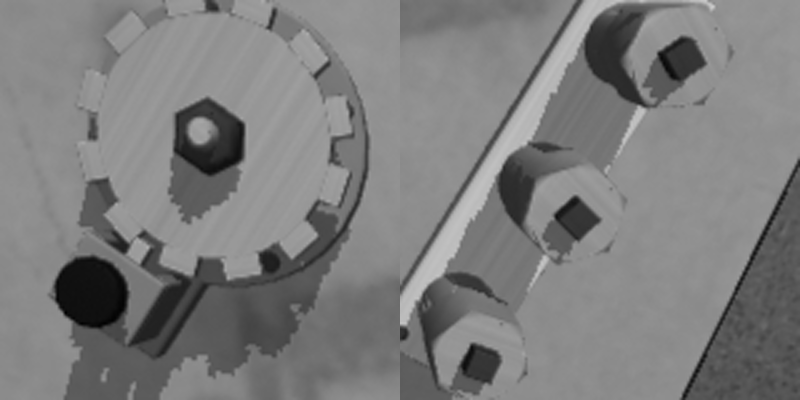

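Call:
{"fn": "step_arm", "kwargs": {"steps": [[[0, 1, 0.7, -2.2, 0, 0, 0], [0, 2.5, 0.7, -2.2, 0, 0, 0], [0, 2.5, 0.7, -2.2, 0, 0, 0], [0, 2.5, 0.7, -2.2, 0, 0, 0], [0, 2.5, 0.7, -2.2, 0, 0, 0], [0, 2.5, 0.7, -2.3, 0, 0, 0], [0, 1.5, 0, 0, 0, 0, 0], [0, 0, 0, 0, 0, 0, 0]]]}}

```text
time_s: 2.4
ee_pos: [0.4941, -0.0374, 0.1358]
ee_rot: [0.572, 0.411, 0.576, -0.414]
ft_force: [0.1, -0.4, -1.0]
finger_gap: 0.001
```

Run:
```python
from h import *
w=grab('wrist'); P,M,o=tool(); print(P,o['ft_force'])
s=grab('scene')
print('tip px wrist',np.round(proj(w,P-[0,0,.022])),'lock est',np.round(proj(w,[.5005,-.0353,.08])))
print('scene tip',np.round(proj(s,P-[0,0,.022])),'lock est',np.round(proj(s,[.5005,-.0353,.08])))
cv2.imwrite('pics/c3.png',np.hstack([cv2.resize(w['img'],(400,300)),cv2.resize(s['img'][160:280,210:370],(400,300),interpolation=cv2.INTER_CUBIC)]))
```

```text
[ 0.49540511 -0.03803571  0.13744765] [ 0.33061022 -1.02986073  0.11483971]
tip px wrist [279. 236.] lock est [278. 207.]
scene tip [290. 223.] lock est [288. 236.]
```

View pics/c3.png

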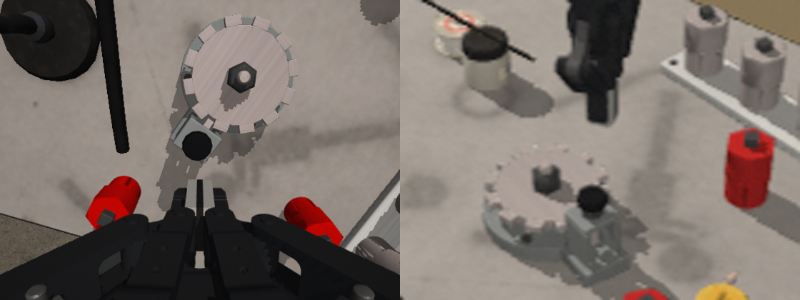

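Run:
```python
from h import *
w=grab('wrist','w3.png');g=cv2.cvtColor(w['img'],cv2.COLOR_BGR2GRAY)
def blob(u,v,r,th):
    m=(g[v-r:v+r+1,u-r:u+r+1]<th).astype(np.uint8)
    n,l,s,c=cv2.connectedComponentsWithStats(m); i=l[r,r]; 
    return c[i]+[u-r,v-r],s[i],(l==i).astype(np.uint8)
c,s,_=blob(276,204,28,35); L=onz(w,*c,.078); print('lock',c,s,L.round(4))
# nut silhouette vertices on z=.048
c,s,m=blob(337,112,34,95); print('nut',c,s)
cnt=max(cv2.findContours(m,0,2)[0],key=len); hull=cv2.convexHull(cnt)[:,0,:]+[337-34,112-34]
pts=np.array([onz(w,u,v,.05)[:2] for u,v in hull])
r=cv2.minEnclosingCircle(pts.astype(np.float32)); print('circ',r)
# width vs direction
th=np.radians(np.arange(0,180,2)); wd=[np.ptp(pts@[np.cos(t),np.sin(t)]) for t in th]
f=np.array(wd); 
for t0 in range(0,60,4): print(t0,[round(1000*f[(t0+k)//2],1) for k in(0,60,120)],end='; ')
N=onz(w,*c,.052); print('\nnut',N.round(4)); d=N-L; print(np.hypot(d[0],d[1]),np.degrees(np.arctan2(d[1],d[0])))
cv2.imwrite('pics/nut.png',cv2.resize(w['img'][60:260,240:440],(600,600),interpolation=cv2.INTER_CUBIC))
```

```text
lock [272.4976378  206.40393701] [   5   11   41   40 1270] [ 0.5014 -0.0336  0.078 ]
nut [338.58676307 111.29115684] [   0    0   69   69 3596]
circ ((0.5674979090690613, -0.05600614473223686), 0.03151113912463188)
0 [np.float64(54.1), np.float64(62.5), np.float64(50.1)]; 4 [np.float64(52.1), np.float64(62.8), np.float64(52.4)]; 8 [np.float64(49.9), np.float64(62.8), np.float64(54.3)]; 12 [np.float64(47.4), np.float64(62.4), np.float64(56.0)]; 16 [np.float64(44.6), np.float64(61.8), np.float64(57.4)]; 20 [np.float64(44.0), np.float64(60.8), np.float64(58.6)]; 24 [np.float64(47.0), np.float64(59.6), np.float64(59.4)]; 28 [np.float64(49.8), np.float64(58.1), np.float64(60.0)]; 32 [np.float64(52.3), np.float64(56.3), np.float64(60.3)]; 36 [np.float64(54.6), np.float64(54.2), np.float64(60.3)]; 40 [np.float64(56.7), np.float64(51.8), np.float64(60.0)]; 44 [np.float64(58.4), np.float64(49.2), np.float64(59.3)]; 48 [np.float64(59.9), np.float64(46.4), np.float64(58.5)]; 52 [np.float64(61.1), np.float64(45.2), np.float64(57.3)]; 56 [np.float64(61.9), np.float64(47.7), np.float64(55.8)]; 
nut [ 0.5685 -0.0559  0.052 ]
0.07068329515819914 -18.346994490198796
```

View pics/nut.png

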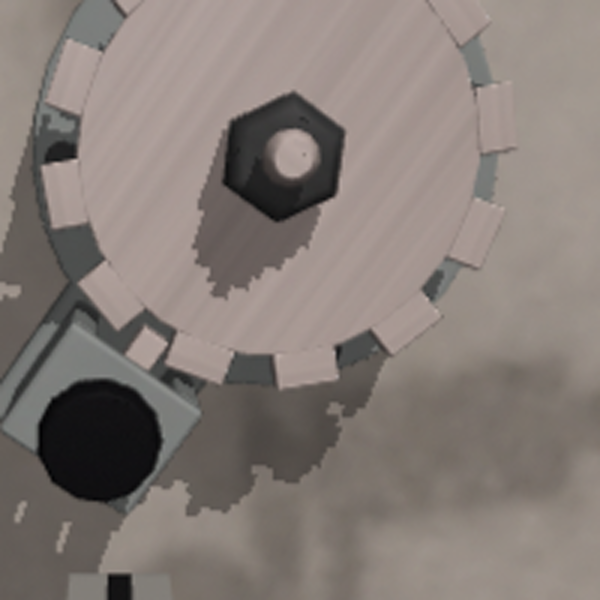

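Run:
```python
from h import *
w=grab('wrist'); P,M,o=tool(); print(P)
c=np.array([(294,92),(346,130),(338,184),(278,221),(223,186),(229,122)])/3+[240,60]
q=np.array([onz(w,u,v,.046)[:2] for u,v in c]); print(q.mean(0).round(4))
for i in range(6):
    d=q[(i+1)%6]-q[i]; print(round(np.hypot(*d)*1000,1),round(np.degrees(np.arctan2(d[1],d[0]))%60,1), end='; ')
print('stud top',onz(w,240+292/3,60+153/3,.061).round(4))
goto([.5014,-.0336,P[2]])
```

```text
[ 0.49783293 -0.03860864  0.13984698]
[ 0.5684 -0.055 ]
14.2 14.4; 11.6 12.8; 15.3 20.3; 14.7 17.1; 13.7 14.4; 15.3 12.7; stud top [ 0.569 -0.054  0.061]
turn [0. 0. 0.] shift now-frame cm [ 0.    0.5  -0.36] turned-frame cm [ 0.    0.5  -0.36] q6 1.15
```

Call:
{"fn": "step_arm", "kwargs": {"steps": [[[0, 0, 0.5, -0.35, 0, 0, 0], [0, 1.5, 0, 0, 0, 0, 0], [0, 1.5, 0, 0, 0, 0, 0], [0, 0.5, 0, 0, 0, 0, 0], [0, 0.5, 0, 0, 0, 0, 0], [0, 0.5, 0, 0, 0, 0, 0], [0, 0.3, 0, 0, 0, 0, 0], [0, 0, 0, 0, 0, 0, 0]]]}}

```text
time_s: 3.27
ee_pos: [0.5006, -0.0325, 0.0905]
ee_rot: [0.574, 0.413, 0.574, -0.413]
ft_force: [-0.2, 0.5, -0.0]
finger_gap: 0.002
```

Call:
{"fn": "step_arm", "kwargs": {"steps": [[[0, 0.3, 0, 0, 0, 0, 0], [0, 0.3, 0, 0, 0, 0, 0], [0, 0, 0, 0, 0, 0, 0]]]}}

```text
time_s: 3.52
ee_pos: [0.5004, -0.0324, 0.0843]
ee_rot: [0.574, 0.412, 0.574, -0.413]
ft_force: [-0.6, -0.5, 0.1]
finger_gap: -0.002
```

Run:
```python
from h import *
w=grab('wrist');s=grab('scene'); P,M,o=tool(); print(P,o['ft_force'])
for z in (.068,.08): print(np.round(proj(s,[.5014,-.0336,z])))
cv2.imwrite('pics/c4.png',np.hstack([cv2.resize(w['img'][120:300,180:420],(400,300),interpolation=cv2.INTER_CUBIC),cv2.resize(s['img'][195:285,230:350],(400,300),interpolation=cv2.INTER_CUBIC)]))
```

```text
[ 0.50053015 -0.03244249  0.08462107] [-0.01368164 -0.43139398 -0.36450711]
[287. 241.]
[287. 237.]
```

View pics/c4.png

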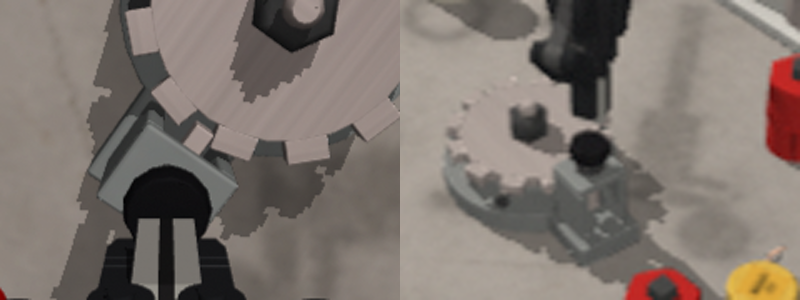

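Run:
```python
from h import *
w=grab('wrist');s=grab('scene'); P,M,o=tool()
for a in (-.01,0,.01,.022):
  print(a,[np.round(proj(w,P+M@[a,y,0]),0).tolist() for y in(0,.011)], np.round(proj(s,P+M@[a,0,0]),0).tolist())
g=cv2.cvtColor(w['img'],cv2.COLOR_BGR2GRAY); m=(g<35).astype(np.uint8); m[252:]=0
ys,xs=np.nonzero(m[210:252,240:320]); print('head px x',xs.min()+240,xs.max()+240,'top',ys.min()+210, 'rows width',[(r+210,int(xs[ys==r].min()+240),int(xs[ys==r].max()+240)) for r in range(8,40,4)])
for v in(221,): 
  for z in(.08,.068): print(z,onz(w,280,v,z).round(4))
print(w['eye']-P, np.linalg.norm(w['eye']-P))
```

```text
-0.01 [[277.0, 261.0], [277.0, 237.0]] [287.0, 232.0]
0 [[277.0, 252.0], [277.0, 230.0]] [287.0, 235.0]
0.01 [[277.0, 245.0], [277.0, 223.0]] [287.0, 239.0]
0.022 [[277.0, 237.0], [277.0, 216.0]] [287.0, 243.0]Traceback (most recent call last):
  File "<stdin>", line 6, in <module>
    return umr_minimum(a, axis, None, out, keepdims, initial, where)
ValueError: zero-size array to reduction operation minimum which has no identity
```

The pictures and the force reading agree that the fingertips stand about 10 mm short of the TCP with the gripper shut, not 22 mm ahead of it, so there is no contact yet. I'll go lower in small steps and watch the force.

Call:
{"fn": "step_arm", "kwargs": {"steps": [[[0, 0.4, 0, 0, 0, 0, 0], [0, 0.4, 0, 0, 0, 0, 0], [0, 0.4, 0, 0, 0, 0, 0], [0, 0.4, 0, 0, 0, 0, 0]]]}}

```text
time_s: 4.05
ee_pos: [0.5004, -0.0324, 0.0681]
ee_rot: [0.574, 0.413, 0.574, -0.413]
ft_force: [-0.6, -0.0, 1.5]
finger_gap: 0.004
```

Call:
{"fn": "step_arm", "kwargs": {"steps": [[[0, 0.3, 0, 0, 0, 0, 0], [0, 0.2, 0, 0, 0, 0, 0]]]}}

```text
time_s: 4.22
ee_pos: [0.5003, -0.0324, 0.063]
ee_rot: [0.574, 0.412, 0.575, -0.413]
ft_force: [-0.2, 0.1, 0.1]
finger_gap: 0.0
```

Call:
{"fn": "step_arm", "kwargs": {"steps": [[[0, 0.2, 0, 0, 0, 0, 0], [0, 0.2, 0, 0, 0, 0, 0]]]}}

```text
time_s: 4.38
ee_pos: [0.5005, -0.0325, 0.0596]
ee_rot: [0.574, 0.413, 0.574, -0.413]
ft_force: [-2.0, -0.2, 7.1]
finger_gap: 0.002
```

Call:
{"fn": "step_arm", "kwargs": {"steps": [[[0, 0.2, 0, 0, 0, 0, 0], [0, 0.2, 0, 0, 0, 0, 0]]]}}

```text
time_s: 4.55
ee_pos: [0.5005, -0.0324, 0.0559]
ee_rot: [0.574, 0.413, 0.574, -0.413]
ft_force: [-2.7, 0.3, 7.0]
finger_gap: 0.002
```

Run:
```python
from h import *
w=grab('wrist','w5.png');s=grab('scene','s5.png'); P,M,o=tool(); print(P,o['ft_force'],o['moment'],o['tau'])
cv2.imwrite('pics/c5.png',np.hstack([cv2.resize(w['img'][120:300,180:420],(400,300),interpolation=cv2.INTER_CUBIC),cv2.resize(s['img'][195:285,230:350],(400,300),interpolation=cv2.INTER_CUBIC)]))
```

```text
[ 0.50053695 -0.03241899  0.05561504] [-0.12467696  0.61223347 -0.00854851] [ 0.02143045 -0.01903231 -0.06261412] [-4.43135723e-03 -4.86453009e+01 -1.66988915e+01 -7.46674123e-04
 -4.72518441e-03 -6.30133385e-06]
```

View pics/c5.png

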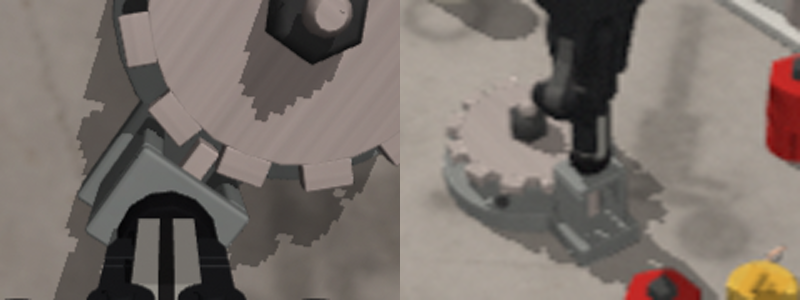

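Call:
{"fn": "step_arm", "kwargs": {"steps": [[[0, 0.2, 0, 0, 0, 0, 0], [0, 0.2, 0, 0, 0, 0, 0]]]}}

```text
time_s: 4.82
ee_pos: [0.5006, -0.0325, 0.052]
ee_rot: [0.574, 0.413, 0.574, -0.413]
ft_force: [-2.8, -0.0, 7.3]
finger_gap: 0.001
```

Call:
{"fn": "step_arm", "kwargs": {"steps": [[[0, 0.2, 0, 0, 0, 0, 0], [0, 0.1, 0, 0, 0, 0, 0]]]}}

```text
time_s: 4.98
ee_pos: [0.5008, -0.0325, 0.05]
ee_rot: [0.574, 0.413, 0.574, -0.413]
ft_force: [-9.0, 1.3, 37.0]
finger_gap: 0.001
```

Call:
{"fn": "step_arm", "kwargs": {"steps": [[[0, 0.2, 0, 0, 0, 0, 0], [0, 0, 0, 0, 0, 0, 0]]]}}

```text
time_s: 5.15
ee_pos: [0.501, -0.0325, 0.0499]
ee_rot: [0.575, 0.413, 0.574, -0.412]
ft_force: [-12.7, 1.8, 46.0]
finger_gap: -0.003
```

The force rose to 46 N with no further travel, so the plunger is at its stop. That puts the real fingertips about 18 mm behind the reported TCP. I'll retreat and look at the rail.

Call:
{"fn": "step_arm", "kwargs": {"steps": [[[0, -1, 0, 0, 0, 0, 0], [0, -3, 0, 0, 0, 0, 0], [0, -3.5, 0, 0, 0, 0, 0], [0, -3.5, 0, 0, 0, 0, 0], [0, -3.5, 0, 0, 0, 0, 0], [0, -2.5, -0.6, 1.2, 0, 0, 0], [0, 0, -1.5, 3, 0, 0, 0], [0, 0, -1.5, 3, 0, 0, 0]]]}}

```text
time_s: 5.82
ee_pos: [0.4908, -0.1126, 0.2189]
ee_rot: [0.577, 0.412, 0.573, -0.411]
ft_force: [-0.2, -1.3, 0.4]
finger_gap: 0.004
```

Call:
{"fn": "step_arm", "kwargs": {"steps": [[[6.5, 0, -1.5, 3, 0, 0, 0], [6.5, 0, -1.5, 3, 0, 0, 0], [6.5, 0, -1.5, 3, 0, 0, 0], [6.5, 0, -1.5, 3, 0, 0, 0], [6.5, 0, -1.5, 3, 0, 0, 0], [6.5, 0, -0.6, 1.5, 0, 0, 0], [6.5, 0, 0, 0, 0, 0, 0], [6.5, 0, 0, 0, 0, 0, 0]]]}}

```text
time_s: 6.48
ee_pos: [0.4649, -0.295, 0.2163]
ee_rot: [0.574, 0.413, 0.574, -0.413]
ft_force: [-0.2, 0.4, -0.6]
finger_gap: 0.76
```

Run:
```python
from h import *
w=grab('wrist','w6.png'); P,M,o=tool(); print(P,o['ft_force'],o['finger_gap'])
for p in [(.575,-.308,.084),(.502,-.295,.084),(.4296,-.282,.084),(.5014,-.0336,.08)]: print(np.round(proj(w,p)))
```

```text
[ 0.46497025 -0.29400676  0.21626569] [-0.91241036  0.35670954 -0.10747254] 0.7588413463393697
[342.  58.]
[293. 147.]
[250. 226.]
[-44.  34.]
```

View pics/w6.png

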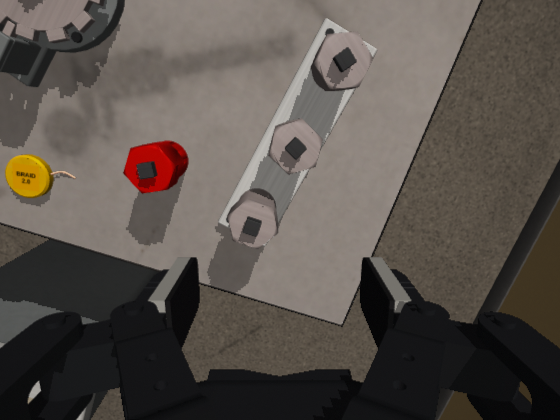

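Run:
```python
from h import *
w=grab('wrist');g=cv2.cvtColor(w['img'],cv2.COLOR_BGR2GRAY)
big=[]
for n,u,v in[('s1',345,59),('s2',295,149),('s3',252,227)]:
    r=14; m=(g[v-r:v+r+1,u-r:u+r+1]<62).astype(np.uint8)
    k,l,s,c=cv2.connectedComponentsWithStats(m); i=l[r,r]; cc=c[i]+[u-r,v-r]
    ct=max(cv2.findContours((l==i).astype(np.uint8),0,1)[0],key=len)[:,0,:]+[u-r,v-r]
    W=np.array([onz(w,*p,.084)[:2] for p in ct])
    (x,y),(a,b),t=cv2.minAreaRect((W*1000).astype(np.float32))
    print(n,'tang',s[i],np.round([x,y,a,b],1),'ang mod90',round(t%90,1), onz(w,*cc,.084).round(4))
    r=34; v0=max(v-r,0);u0=u-r; p=w['img'][v0:v+r,u0:u+r]
    P4=cv2.resize(p,None,fx=4,fy=4,interpolation=cv2.INTER_CUBIC)
    ls=cv2.HoughLinesP(cv2.Canny(P4,25,60),1,np.pi/180,30,minLineLength=36,maxLineGap=5)
    L=[]
    for x1,y1,x2,y2 in ls[:,0]:
        q=[onz(w,u0+x/4,v0+y/4,.074)[:2] for x,y in((x1,y1),(x2,y2))]; d=q[1]-q[0]
        L.append((round(np.hypot(*d)*1000),round(np.degrees(np.arctan2(d[1],d[0]))%60)))
    print(sorted(L,reverse=True)[:14])
    big.append(cv2.resize(p[:68],(266,266),interpolation=cv2.INTER_CUBIC))
cv2.imwrite('pics/c7.png',np.hstack(big))
```

```text
s1 tang [  3   4  23  24 322] [ 574.2 -309.8   12.3   13.5] ang mod90 53.8 [ 0.5742 -0.3098  0.084 ]
[(17, 50), (16, 50), (14, 55), (13, 56), (13, 55), (13, 18), (12, 54), (12, 53), (12, 23), (11, 24), (9, 54), (9, 52), (9, 52), (9, 35)]
s2 tang [  5   3  21  22 253] [ 501.8 -296.7   12.8   11.6] ang mod90 63.9 [ 0.5018 -0.2967  0.084 ]
[(24, 50), (19, 5), (17, 5), (17, 4), (12, 35), (12, 5), (12, 3), (11, 51), (11, 50), (11, 35), (11, 33), (11, 4), (11, 2), (10, 59)]
s3 tang [  6   4  18  20 245] [ 429.4 -283.6   12.1   14.4] ang mod90 89.7 [ 0.4295 -0.2836  0.084 ]
[(28, 50), (20, 30), (15, 59), (14, 31), (14, 30), (13, 34), (13, 28), (13, 26), (12, 54), (12, 30), (11, 34), (11, 29), (10, 24), (9, 18)]
```

View pics/c7.png

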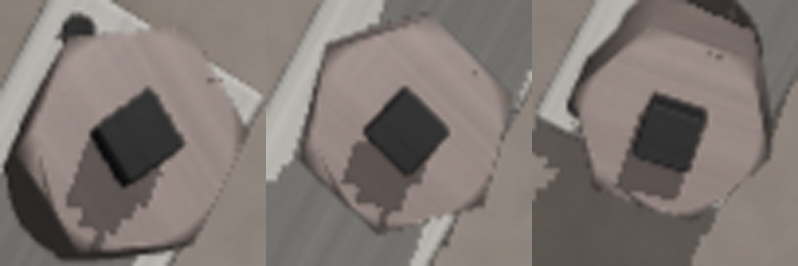

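Nearer view: s1 has its tang at (345,59), s2 at (295,149) and s3 at (252,227). Flats' normals (mod 60°) are about 24° for s1, 34° for s2 and 0° for s3. I'll try s2 first, with the jaw at 94°.

Run:
```python
from h import *
goto([.5018,-.2965,.12],np.radians(94))
```

```text
turn [ 0.2552 -0.0008  0.0004] shift now-frame cm [9.63 3.38 1.46] turned-frame cm [9.63 3.64 0.55] q6 0.66
```

Call:
{"fn": "step_arm", "kwargs": {"steps": [[[6, 0, 0, 0, 0.085, 0, 0], [6, 0, 0, 0, 0.085, 0, 0], [6, 0, 0, 0, 0.085, 0, 0], [6, 0, 1.8, 0.3, 0, 0, 0], [6, 2, 1.8, 0.25, 0, 0, 0], [6, 4, 0, 0, 0, 0, 0], [6, 3.6, 0, 0, 0, 0, 0], [6, 0, 0, 0, 0, 0, 0]]]}}

```text
time_s: 7.25
ee_pos: [0.4979, -0.2932, 0.1143]
ee_rot: [0.514, 0.481, 0.522, -0.482]
ft_force: [-1.5, 1.0, -1.3]
finger_gap: 0.703
```

Run:
```python
from h import *
w=grab('wrist','w8.png'); P,M,o=tool(); print(P,o['finger_gap'],o['ft_force'])
g=cv2.cvtColor(w['img'],cv2.COLOR_BGR2GRAY)
u,v=np.round(proj(w,[.5018,-.2965,.084])).astype(int); print(u,v)
m=((g<62)).astype(np.uint8)
k,l,s,c=cv2.connectedComponentsWithStats(m[v-40:v+40,u-40:u+40])
for i in range(1,k):
    if s[i][4]>80: print(s[i].tolist(),(c[i]+[u-40,v-40]).round(1),onz(w,*(c[i]+[u-40,v-40]),.084).round(4))
goto([.5018,-.2965,.018],np.radians(94))
```

```text
[ 0.49932735 -0.2944208   0.11750748] 0.7065142638775194 [0.46387933 0.15502737 1.17141523]
284 225
[26, 21, 30, 33, 620] [284.7 222.4] [ 0.5034 -0.297   0.084 ]
turn [ 0.0018 -0.0049  0.0066] shift now-frame cm [9.95 0.3  0.27] turned-frame cm [9.95 0.23 0.22] q6 0.95
```

View pics/w8.png

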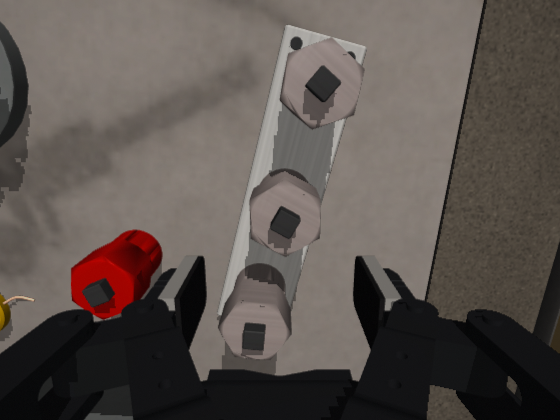

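The wrist view shows s2 (tang 285,222) centred between the fingers, with two flats facing the pads. Now down and grip.

Call:
{"fn": "step_arm", "kwargs": {"steps": [[[6, 2, 0.3, 0.2, 0, 0, 0], [6, 2.5, 0, 0, 0, 0, 0], [6, 2, 0, 0, 0, 0, 0], [6, 1.5, 0, 0, 0, 0, 0], [6, 1.0, 0, 0, 0, 0, 0], [6, 0.9, 0, 0, 0, 0, 0], [6, 0, 0, 0, 0, 0, 0]]]}}

```text
time_s: 7.88
ee_pos: [0.5049, -0.2989, 0.0217]
ee_rot: [0.517, 0.482, 0.517, -0.482]
ft_force: [-1.0, 0.5, -0.7]
finger_gap: 0.706
```

Call:
{"fn": "step_arm", "kwargs": {"steps": [[[3, 0, 0, 0, 0, 0, 0], [3, 0, 0, 0, 0, 0, 0], [3, 0, 0, 0, 0, 0, 0], [3, 0, 0, 0, 0, 0, 0], [3, 0, 0, 0, 0, 0, 0], [3, 0, 0, 0, 0, 0, 0]]], "squeeze": 50}}

```text
time_s: 8.38
ee_pos: [0.5057, -0.2996, 0.0231]
ee_rot: [0.518, 0.483, 0.516, -0.482]
ft_force: [0.6, 1.8, 7.0]
finger_gap: 0.467
```

Gripped at about 40 mm, across the flats. Lift, then work out the move over the nut.

Call:
{"fn": "step_arm", "kwargs": {"steps": [[[3, -1, 0, 0, 0, 0, 0], [3, -3, 0, 0, 0, 0, 0], [3, -3, 0, 0, 0, 0, 0], [3, -2, 0, 0, 0, 0, 0], [3, 0, 0, 0, 0, 0, 0]]]}}

```text
time_s: 8.8
ee_pos: [0.5073, -0.3009, 0.1168]
ee_rot: [0.52, 0.483, 0.514, -0.482]
ft_force: [1.8, -0.4, -1.3]
finger_gap: 0.464
```

```bash
cat >> h.py <<'E'
def tangpx(w,th=62):
    """dark tang blob between the fingers, near image column 280"""
    g=cv2.cvtColor(w['img'],cv2.COLOR_BGR2GRAY); m=(g[205:300,240:320]<th).astype(np.uint8)
    k,l,s,c=cv2.connectedComponentsWithStats(m)
    return [(s[i].tolist(),(c[i]+[240,205]).round(1).tolist()) for i in range(1,k) if s[i][4]>100]
E
python3 - <<'E'
from h import *
w=grab('wrist','w9.png'); P,M,o=tool(); print(P,o['finger_gap'],o['ft_force'])
print(tangpx(w))
# socket top expected at TCP z + (.084-.0225)
for s,c in tangpx(w): q=onz(w,*c,P[2]+.0615); print(c,q.round(4),(M.T@(q-P)*1000).round(1))
goto([.5685,-.055,P[2]],np.radians(103))
E
```

```text
[ 0.50621411 -0.30018985  0.11459757] 0.46000987380442376 [ 0.0763311  -0.30375173 -2.65678912]
[]
turn [-0.1571  0.0036 -0.004 ] shift now-frame cm [ -0.04   7.92 -24.03] turned-frame cm [  0.    11.58 -22.49] q6 0.95
```

Run:
```python
from h import *
w=grab('wrist'); P,M,o=tool()
for a in(-.0615,-.05,0): print(a,np.round(proj(w,P+M@[a,0,0])))
g=cv2.cvtColor(w['img'],cv2.COLOR_BGR2GRAY)
print(g[220:420:8,200:360:8])
```

```text
-0.0615 [273. 329.]
-0.05 [273. 310.]
0 [274. 254.]
[[125 128 126 130 158 171 170 108 104 109 100 113 110 111 131 128 125 127
  130 127]
 [123 128 127 128 169 172 145  94 104 106 110 113 111 101 127 129 131 129
  129 126]
 [126 127 126 126 173 169  83  97 100 107 110 110 108 107 104 129 127 126
  129 125]
 [126 127 126 123 175 137  88  97 105 107 110 109 107 105  99 125 129 127
  128 126]
 [123 126 108 120 101  81  88  98 101 109 113 112 105 103  98  91 105 109
  109 129]
 [127 124 113  18  72  81  90  94 101 123 125 123 105 105  96  95  83  53
  113 128]
 [ 20 113 114   9  76  83  89 120 138 140 136 135 136 112  97  97  85  17
  113 112]
 [ 32 113  84  69  77  99 135 131 132 134 138 137 134 135 135 101  88  68
  113 113]
 [113 113  17  78 121 132 133 132 135 132 130 132 136 135 132 133 118  88
   18 113]
 [117 116   7 112 135 135 134 132 133 131 134 130 129 133 136 135 133  63
   19 118]
 [ 21 134  10 131 136 134 134 133 133  32 117 129 133 129 128 132 135  76
   23 126]
 [ 20  20  18 129 132 133 135 133 123  37  36  37 117 129 134 128 128  80
   24  11]
 [ 20   9  20 127 129 129 13
[... 377 characters left out ...]
 115  83
   13  20]
 [ 20  19  76  77  26 111 123 125  78  79  70  62 126 124 123 118 123 126
  112  20]
 [ 19  19  80  78  79  79  76 112 124 123  78 126 125 123 123 121 124 121
   39  20]
 [ 20  20  18  20  21  21  20  26  81  79  96  99 119  34  19  21  19   9
   20  21]
 [ 19  20  19  15  15  15  16  16  17  15  15  16  16  15  15  16  11   7
   20  19]
 [ 20  20  20  19  19  20  20  20  19  20  20  21  19  20  19  20  20  10
   20  20]
 [ 18  15  13  20  20  19  21  19  19  20  20  19  20  20  20  20   9   9
   14  16]
 [ 14  16  17  20  19  19  20  19  19  19  19  19  19  20  20  20   9  10
   16  15]
 [ 19  20  19  19  19  19  19  20  20  19  19  19  20  19  19  20  18  18
   19  19]]
```

Call:
{"fn": "step_arm", "kwargs": {"steps": [[[3, 0, 0, 0, -0.08, 0, 0], [3, 0, 0, 0, -0.08, 0, 0], [3, 0, 1.4, -2.8, 0, 0, 0], [3, 0, 1.4, -2.8, 0, 0, 0], [3, 0, 1.4, -2.8, 0, 0, 0], [3, 0, 1.4, -2.8, 0, 0, 0], [3, 0, 1.4, -2.8, 0, 0, 0], [3, 0, 1.4, -2.8, 0, 0, 0]]]}}

```text
time_s: 9.57
ee_pos: [0.547, -0.1148, 0.11]
ee_rot: [0.553, 0.439, 0.555, -0.44]
ft_force: [0.6, -0.2, -2.1]
finger_gap: 0.461
```

Call:
{"fn": "step_arm", "kwargs": {"steps": [[[3, 0, 1.4, -2.8, 0, 0, 0], [3, 0, 1.4, -2.5, 0, 0, 0], [3, 0, 0, 0, 0, 0, 0], [3, 0, 0, 0, 0, 0, 0]]]}}

```text
time_s: 9.9
ee_pos: [0.5625, -0.057, 0.1102]
ee_rot: [0.554, 0.438, 0.555, -0.439]
ft_force: [-0.4, -0.0, -2.0]
finger_gap: 0.462
```

Run:
```python
from h import *
for i in range(2):
    w=grab('wrist'); P,M,o=tool(); print(P,o['ft_force'],o['finger_gap'])
    goto([.5685,-.055,P[2]],np.radians(103))
g=cv2.cvtColor(w['img'],cv2.COLOR_BGR2GRAY); m=(g[270:380,230:330]<58).astype(np.uint8)
k,l,s,c=cv2.connectedComponentsWithStats(m)
print([(s[i].tolist(),(c[i]+[230,270]).round(1)) for i in range(1,k) if s[i][4]>200], proj(w,P+M@[-.0615,0,0]))
```

```text
[ 0.56235643 -0.05805273  0.11030543] [-0.07080126 -0.73206673 -1.11101345] 0.4664980776319872
turn [ 0.0044 -0.0007  0.0026] shift now-frame cm [-0.    0.67 -0.16] turned-frame cm [ 0.    0.67 -0.16] q6 1.22
[ 0.56237026 -0.05876239  0.11053248] [ 0.47856869 -0.2085032  -1.59749611] 0.46089785833849634
turn [ 0.0032 -0.0005  0.0023] shift now-frame cm [-0.    0.68 -0.23] turned-frame cm [ 0.    0.68 -0.23] q6 1.22
[([23, 28, 53, 60, 2086], array([279.3, 328. ])), ([0, 99, 100, 11, 813], array([278.6, 375.1]))] (np.float64(277.6540790015212), np.float64(330.0026162259636))
```

Call:
{"fn": "step_arm", "kwargs": {"steps": [[[3, 0, 0.68, -0.2, 0, 0, 0], [3, 2, 0, 0, 0, 0, 0], [3, 1.5, 0, 0, 0, 0, 0], [3, 0.5, 0, 0, 0, 0, 0], [3, 0, 0, 0, 0, 0, 0]]]}}

```text
time_s: 10.42
ee_pos: [0.5685, -0.0556, 0.0702]
ee_rot: [0.553, 0.439, 0.555, -0.44]
ft_force: [-0.1, 0.8, -1.9]
finger_gap: 0.466
```

Call:
{"fn": "step_arm", "kwargs": {"steps": [[[3, 0.3, 0, 0, 0, 0, 0], [3, 0.2, 0, 0, 0, 0, 0], [3, 0.2, 0, 0, 0, 0, 0], [3, 0, 0, 0, 0, 0, 0]]]}}

```text
time_s: 10.75
ee_pos: [0.5698, -0.0551, 0.0648]
ee_rot: [0.554, 0.44, 0.554, -0.439]
ft_force: [0.5, 0.5, -1.8]
finger_gap: 0.465
```

Call:
{"fn": "step_arm", "kwargs": {"steps": [[[3, 0.2, 0, 0, 0, 0, 0], [3, 0.2, 0, 0, 0, 0, 0], [3, 0, 0, 0, 0, 0, 0]]]}}

```text
time_s: 11.0
ee_pos: [0.5705, -0.054, 0.0623]
ee_rot: [0.554, 0.44, 0.554, -0.439]
ft_force: [-2.2, 5.9, 11.8]
finger_gap: 0.465
```

Call:
{"fn": "step_arm", "kwargs": {"steps": [[[3, 0.2, 0, 0, 0, 0, 0], [3, 0.2, 0, 0, 0, 0, 0], [3, 0, 0, 0, 0, 0, 0]]]}}

```text
time_s: 11.25
ee_pos: [0.5714, -0.0531, 0.0605]
ee_rot: [0.554, 0.441, 0.553, -0.438]
ft_force: [-6.6, 11.6, 31.6]
finger_gap: 0.46
```

Call:
{"fn": "step_arm", "kwargs": {"steps": [[[3, -0.5, 0, 0, 0, 0, 0], [3, 0, -0.2, -0.2, 0, 0, 0], [3, 0.2, 0, 0, 0, 0, 0], [3, 0.2, 0, 0, 0, 0, 0], [3, 0, 0, 0, 0, 0, 0]]]}}

```text
time_s: 11.67
ee_pos: [0.5705, -0.0526, 0.0602]
ee_rot: [0.555, 0.441, 0.552, -0.438]
ft_force: [0.7, 7.8, 19.0]
finger_gap: 0.463
```

Run:
```python
from h import *
P,M,o=tool();print(P,o['ft_force'],o['moment'],M.round(3).tolist())
```

```text
[ 0.57054535 -0.05255354  0.0601656 ] [ 0.65333656  7.79827343 18.96248751] [ 1.73705791 -0.17038506 -0.02208785] [[0.007, 0.974, 0.227], [0.001, 0.227, -0.974], [-1.0, 0.007, 0.0]]
```

Call:
{"fn": "step_arm", "kwargs": {"steps": [[[3, -0.3, 0, 0, 0, 0, 0], [3, 0, 0, -0.25, 0, 0, 0], [3, 0.3, 0, 0, 0, 0, 0], [3, 0.2, 0, 0, 0, 0, 0], [3, 0, 0, 0, 0, 0, 0]]]}}

```text
time_s: 12.08
ee_pos: [0.5707, -0.0519, 0.0598]
ee_rot: [0.557, 0.441, 0.551, -0.438]
ft_force: [-1.9, -0.9, 36.4]
finger_gap: 0.462
```

Call:
{"fn": "step_arm", "kwargs": {"steps": [[[3, 0, 0, 0, 0.06, 0, 0], [3, 0, 0, 0, 0.06, 0, 0], [3, 0, 0, 0, 0, 0, 0]]]}}

```text
time_s: 12.33
ee_pos: [0.5708, -0.0523, 0.0599]
ee_rot: [0.529, 0.474, 0.523, -0.471]
ft_force: [-2.7, -2.2, 35.0]
finger_gap: 0.462
```

Call:
{"fn": "step_arm", "kwargs": {"steps": [[[3, 0, 0, 0, -0.08, 0, 0], [3, 0, 0, 0, -0.08, 0, 0], [3, 0, 0, 0, -0.08, 0, 0], [3, 0, 0, 0, 0, 0, 0]]]}}

```text
time_s: 12.67
ee_pos: [0.5707, -0.0517, 0.0599]
ee_rot: [0.583, 0.406, 0.577, -0.403]
ft_force: [-2.1, 0.1, 35.6]
finger_gap: 0.461
```

Socket s2 stops on the nut's top: it is centred, with no lateral force, at 35 N, and turning it both ways makes no difference. It does not fit, so it goes back to its post.

Call:
{"fn": "step_arm", "kwargs": {"steps": [[[3, -1, 0, 0, 0, 0, 0], [3, -2.5, 0, 0, 0, 0, 0], [3, -2, 0, 0, 0, 0, 0], [3, 0, 0, 0, 0, 0, 0]]]}}

```text
time_s: 13.0
ee_pos: [0.5682, -0.0514, 0.1134]
ee_rot: [0.581, 0.406, 0.578, -0.405]
ft_force: [1.9, 0.3, -1.7]
finger_gap: 0.457
```

Run:
```python
from h import *
P,M,o=tool();print(P,o['ft_force'],np.degrees(np.arctan2(M[1,2],M[0,2])))
goto([.505,-.299,.115],np.radians(94))
```

```text
[ 0.56824915 -0.05138237  0.11340468] [ 1.89706169  0.32838244 -1.70171079] -69.9658087832937
turn [ 0.2799  0.0016 -0.004 ] shift now-frame cm [ -0.17 -14.42  21.1 ] turned-frame cm [-0.16 -8.04 24.26] q6 1.11
```

Call:
{"fn": "step_arm", "kwargs": {"steps": [[[3, 0, 0, 0, 0.09, 0, 0], [3, 0, 0, 0, 0.09, 0, 0], [3, 0, 0, 0, 0.1, 0, 0], [3, 0, -1, 3, 0, 0, 0], [3, 0, -1, 3, 0, 0, 0], [3, 0, -1, 3, 0, 0, 0], [3, 0, -1, 3, 0, 0, 0], [3, 0, -1, 3, 0, 0, 0]]]}}

```text
time_s: 13.67
ee_pos: [0.5255, -0.205, 0.109]
ee_rot: [0.516, 0.482, 0.518, -0.483]
ft_force: [0.7, -0.3, -1.5]
finger_gap: 0.463
```

Call:
{"fn": "step_arm", "kwargs": {"steps": [[[3, 0, -1, 3, 0, 0, 0], [3, 0, -1, 3, 0, 0, 0], [3, 0, -1, 3.2, 0, 0, 0], [3, 0, 0, 0, 0, 0, 0], [3, 0, 0, 0, 0, 0, 0]]]}}

```text
time_s: 14.08
ee_pos: [0.5022, -0.2991, 0.1091]
ee_rot: [0.516, 0.483, 0.517, -0.483]
ft_force: [0.3, -0.4, -2.1]
finger_gap: 0.466
```

Run:
```python
from h import *
for i in range(2):
    w=grab('wrist');P,M,o=tool();print(P,o['ft_force'])
    goto([.505,-.299,.0345],np.radians(94))
g=cv2.cvtColor(w['img'],cv2.COLOR_BGR2GRAY)
# other tangs seen: s1
u,v=np.round(proj(w,[.5742,-.3098,.084])).astype(int);print(u,v); r=26;v0=max(0,v-r)
k,l,s,c=cv2.connectedComponentsWithStats((g[v0:v+r,u-r:u+r]<58).astype(np.uint8))
for i in range(1,k):
    if s[i][4]>80: q=c[i]+[u-r,v0]; print(s[i],q,onz(w,*q,.084))
```

```text
[ 0.50243717 -0.29787918  0.10915573] [-0.05134139  0.16771731 -2.38030073]
turn [-0.0018 -0.0016  0.0021] shift now-frame cm [7.46 0.26 0.14] turned-frame cm [7.47 0.25 0.13] q6 0.95
[ 0.50281393 -0.29718617  0.10940314] [ 1.15242787 -0.44734745 -1.3079623 ]
turn [-0.0005 -0.0015  0.0019] shift now-frame cm [7.49 0.22 0.21] turned-frame cm [7.49 0.21 0.2 ] q6 0.95
311 95
[ 10   6  35  36 716] [312.13268156  92.94832402] [ 0.57523323 -0.31008541  0.084     ]
```

Call:
{"fn": "step_arm", "kwargs": {"steps": [[[3, 2.5, 0.1, 0.05, 0, 0, 0], [3, 2.5, 0, 0, 0, 0, 0], [3, 1.5, 0, 0, 0, 0, 0], [3, 0.5, 0, 0, 0, 0, 0], [3, 0.3, 0, 0, 0, 0, 0], [3, 0, 0, 0, 0, 0, 0]]]}}

```text
time_s: 14.68
ee_pos: [0.5049, -0.2975, 0.0373]
ee_rot: [0.517, 0.482, 0.518, -0.482]
ft_force: [-0.0, -0.5, -1.8]
finger_gap: 0.463
```

Call:
{"fn": "step_arm", "kwargs": {"steps": [[[3, 0.3, 0, 0, 0, 0, 0], [3, 0.3, 0, 0, 0, 0, 0], [3, 0, 0, 0, 0, 0, 0]]]}}

```text
time_s: 14.93
ee_pos: [0.505, -0.2984, 0.0319]
ee_rot: [0.517, 0.482, 0.517, -0.482]
ft_force: [-0.6, 0.9, -2.0]
finger_gap: 0.465
```

Call:
{"fn": "step_arm", "kwargs": {"steps": [[[3, 0.3, 0, 0, 0, 0, 0], [3, 0.2, 0, 0, 0, 0, 0], [3, 0, 0, 0, 0, 0, 0]]]}}

```text
time_s: 15.18
ee_pos: [0.5046, -0.2984, 0.0264]
ee_rot: [0.517, 0.482, 0.517, -0.482]
ft_force: [-0.9, 0.5, -1.9]
finger_gap: 0.466
```

Call:
{"fn": "step_arm", "kwargs": {"steps": [[[3, 0.2, 0, 0, 0, 0, 0], [3, 0.1, 0, 0, 0, 0, 0], [3, 0, 0, 0, 0, 0, 0]]]}}

```text
time_s: 15.43
ee_pos: [0.5046, -0.2984, 0.0234]
ee_rot: [0.517, 0.482, 0.517, -0.482]
ft_force: [-0.4, 0.8, -2.7]
finger_gap: 0.462
```

Call:
{"fn": "step_arm", "kwargs": {"steps": [[[3, 0.15, 0, 0, 0, 0, 0], [3, 0.1, 0, 0, 0, 0, 0], [3, 0, 0, 0, 0, 0, 0]]]}}

```text
time_s: 15.68
ee_pos: [0.5048, -0.2985, 0.023]
ee_rot: [0.517, 0.482, 0.517, -0.482]
ft_force: [-6.2, 2.4, 18.9]
finger_gap: 0.466
```

Call:
{"fn": "step_arm", "kwargs": {"steps": [[[3, 0.15, 0, 0, 0, 0, 0], [3, 0, 0, 0, 0, 0, 0]]]}}

```text
time_s: 15.85
ee_pos: [0.5049, -0.2985, 0.0229]
ee_rot: [0.517, 0.482, 0.517, -0.482]
ft_force: [-9.2, 5.8, 32.1]
finger_gap: 0.462
```

Socket s2 is back on the rail, with the rim at its original height. I'll release it, go up, and move on to s1 with the jaw at 84°.

Call:
{"fn": "step_arm", "kwargs": {"steps": [[[3, -0.25, 0, 0, 0, 0, 0], [6, 0, 0, 0, 0, 0, 0], [6, 0, 0, 0, 0, 0, 0], [6, 0, 0, 0, 0, 0, 0], [6, -1, 0, 0, 0, 0, 0], [6, -3, 0, 0, 0, 0, 0], [6, -3, 0, 0, 0, 0, 0], [6, -1.5, 0, 0, 0, 0, 0]]]}}

```text
time_s: 16.52
ee_pos: [0.506, -0.2992, 0.1103]
ee_rot: [0.518, 0.482, 0.516, -0.482]
ft_force: [0.6, -0.3, 1.1]
finger_gap: 0.704
```

```bash
cat >> h.py <<'E'
def tang(w,p,th=58,r=34):
    g=cv2.cvtColor(w['img'],cv2.COLOR_BGR2GRAY); u,v=np.round(proj(w,p)).astype(int); v0=max(0,v-r);u0=u-r
    k,l,s,c=cv2.connectedComponentsWithStats((g[v0:v+r,u0:u+r]<th).astype(np.uint8))
    for i in range(1,k):
        if 80<s[i][4]<2500:
            q=c[i]+[u0,v0]; ct=max(cv2.findContours((l==i).astype(np.uint8),0,1)[0],key=len)[:,0,:]+[u0,v0]
            W=np.array([onz(w,*x,p[2])[:2] for x in ct]); R_=cv2.minAreaRect((W*1000).astype(np.float32))
            print(s[i].tolist(),q.round(),onz(w,*q,p[2]).round(4),'rect',np.round(R_[0],1),np.round(R_[1],1),'ang90',round(R_[2]%90,1))
E
python3 - <<'E'
from h import *
w=grab('wrist','w15.png');P,M,o=tool();print(P,o['ft_force'],o['finger_gap'])
tang(w,[.504,-.298,.084]);tang(w,[.575,-.310,.084])
goto([.5765,-.311,.10],np.radians(84))
E
```

```text
[ 0.5071903  -0.29997634  0.11237164] [ 0.29808762 -0.1819019   2.37430697] 0.699916200470919
[23, 19, 30, 33, 636] [278. 239.] [ 0.5035 -0.3002  0.084 ] rect [ 503.5 -300.3] [13.6 14.5] ang90 66.0
[18, 16, 35, 36, 698] [309. 101.] [ 0.5753 -0.3101  0.084 ] rect [ 575.2 -310.1] [12.6 12.6] ang90 53.3
turn [ 0.1746  0.0035 -0.0058] shift now-frame cm [1.28 6.83 1.58] turned-frame cm [1.24 7.01 0.37] q6 0.95
```

Call:
{"fn": "step_arm", "kwargs": {"steps": [[[6, 0, 0, 0, 0.087, 0, 0], [6, 0, 0, 0, 0.087, 0, 0], [6, 0, 3.5, 0.2, 0, 0, 0], [6, 0, 3.5, 0.2, 0, 0, 0], [6, 0, 0, 0, 0, 0, 0], [6, 0, 0, 0, 0, 0, 0]]]}}

```text
time_s: 17.07
ee_pos: [0.5754, -0.3098, 0.1069]
ee_rot: [0.474, 0.525, 0.473, -0.525]
ft_force: [-0.5, -0.1, -1.1]
finger_gap: 0.703
```

Run:
```python
from h import *
w=grab('wrist','w16.png');P,M,o=tool();print(P,o['ft_force'],o['finger_gap'])
tang(w,[.575,-.310,.084])
goto([.5755,-.3105,.0225],np.radians(84))
```

```text
[ 0.57381702 -0.30937662  0.10656931] [-0.8552664   0.21865168 -1.3413414 ] 0.7076937928322925
[19, 13, 31, 34, 672] [277. 233.] [ 0.5773 -0.3107  0.084 ] rect [ 577.2 -310.8] [13.8 14.5] ang90 53.3
turn [ 0.0011 -0.0004  0.0012] shift now-frame cm [8.41 0.19 0.1 ] turned-frame cm [8.41 0.18 0.09] q6 1.16
```

Call:
{"fn": "step_arm", "kwargs": {"steps": [[[6, 2, 0.2, 0.1, 0, 0, 0], [6, 2.5, 0, 0, 0, 0, 0], [6, 2, 0, 0, 0, 0, 0], [6, 1.2, 0, 0, 0, 0, 0], [6, 0.7, 0, 0, 0, 0, 0], [6, 0, 0, 0, 0, 0, 0]]]}}

```text
time_s: 17.62
ee_pos: [0.5743, -0.3104, 0.0217]
ee_rot: [-0.472, -0.525, -0.474, 0.526]
ft_force: [0.5, -0.0, -0.3]
finger_gap: 0.705
```

Call:
{"fn": "step_arm", "kwargs": {"steps": [[[3, 0, 0, 0, 0, 0, 0], [3, 0, 0, 0, 0, 0, 0], [3, 0, 0, 0, 0, 0, 0], [3, 0, 0, 0, 0, 0, 0], [3, 0, 0, 0, 0, 0, 0], [3, 0, 0, 0, 0, 0, 0]]], "squeeze": 50}}

```text
time_s: 18.12
ee_pos: [0.5766, -0.3114, 0.0244]
ee_rot: [0.474, 0.526, 0.473, -0.525]
ft_force: [-0.2, 0.1, 6.6]
finger_gap: 0.461
```

Call:
{"fn": "step_arm", "kwargs": {"steps": [[[3, -1, 0, 0, 0, 0, 0], [3, -3, 0, 0, 0, 0, 0], [3, -3, 0, 0, 0, 0, 0], [3, -2, 0, 0, 0, 0, 0], [3, 0, 0, 0, 0, 0, 0], [3, 0, 0, 0, 0, 0, 0]]]}}

```text
time_s: 18.62
ee_pos: [0.5764, -0.3112, 0.1147]
ee_rot: [0.474, 0.526, 0.472, -0.525]
ft_force: [-0.6, 0.2, -2.6]
finger_gap: 0.466
```

Run:
```python
from h import *
w=grab('wrist','w17.png');P,M,o=tool();print(P,o['ft_force'],o['finger_gap'])
tang(w,P+M@[-.0615,0,0],r=45)
goto([.5688,-.0515,.112],np.radians(103))
```

```text
[ 0.575449   -0.31066153  0.11311369] [-0.8437565  -0.08547361 -0.92153014] 0.4632791488936856
[26, 4, 53, 60, 2060] [280. 319.] [ 0.5792 -0.3131  0.1746] rect [ 579.  -313.1] [14.5 16. ] ang90 53.2
[0, 79, 59, 11, 331] [256. 371.] [ 0.5612 -0.3036  0.1746] rect [ 562.  -304.1] [18.5  3.7] ang90 83.9
[61, 85, 29, 5, 96] [306. 373.] [ 0.5591 -0.3196  0.1746] rect [ 559.4 -318.5] [8.9 1.5] ang90 83.9
turn [-3.311e-01 -1.000e-04  2.000e-04] shift now-frame cm [  0.11  -3.36 -25.71] turned-frame cm [  0.11   5.18 -25.4 ] q6 1.16
```

Call:
{"fn": "step_arm", "kwargs": {"steps": [[[3, 0, 0, 0, -0.083, 0, 0], [3, 0, 0, 0, -0.083, 0, 0], [3, 0, 0, 0, -0.083, 0, 0], [3, 0, 0, 0, -0.082, 0, 0], [3, 0, 0.6, -3.1, 0, 0, 0], [3, 0, 0.6, -3.1, 0, 0, 0], [3, 0, 0.6, -3.1, 0, 0, 0], [3, 0, 0.6, -3.2, 0, 0, 0]]]}}

```text
time_s: 19.33
ee_pos: [0.5693, -0.1822, 0.111]
ee_rot: [0.552, 0.44, 0.554, -0.441]
ft_force: [0.2, 0.9, -1.6]
finger_gap: 0.462
```

Call:
{"fn": "step_arm", "kwargs": {"steps": [[[3, 0, 0.6, -3.2, 0, 0, 0], [3, 0, 0.6, -3.2, 0, 0, 0], [3, 0, 0.6, -3.2, 0, 0, 0], [3, 0, 0.7, -3.2, 0, 0, 0], [3, 0, 0, 0, 0, 0, 0], [3, 0, 0, 0, 0, 0, 0]]]}}

```text
time_s: 19.83
ee_pos: [0.5652, -0.0515, 0.1115]
ee_rot: [0.553, 0.439, 0.555, -0.44]
ft_force: [0.2, -0.4, -1.1]
finger_gap: 0.461
```

Run:
```python
from h import *
w=grab('wrist','w18.png');P,M,o=tool();print(P,o['ft_force'],o['finger_gap'])
tang(w,P+M@[-.0615,0,0],r=45)
goto([.566,-.052,.068],np.radians(103))
```

```text
[ 0.56560691 -0.05267919  0.11172664] [ 0.251081   -0.52565849 -2.08556841] 0.4638013874957487
[19, 5, 53, 60, 2047] [279. 319.] [ 0.5694 -0.0518  0.1732] rect [569.2 -51.9] [14.  15.7] ang90 72.9
[0, 85, 30, 5, 103] [245. 371.] [ 0.5487 -0.0456  0.1732] rect [549.1 -46.7] [1.5 9.1] ang90 13.2
[60, 86, 30, 4, 86] [312. 372.] [ 0.5534 -0.066   0.1732] rect [553.3 -65. ] [1.1 9.1] ang90 13.2
turn [ 0.0017 -0.0007  0.0027] shift now-frame cm [ 4.37  0.07 -0.05] turned-frame cm [ 4.37  0.05 -0.06] q6 1.23
```

Call:
{"fn": "step_arm", "kwargs": {"steps": [[[3, 2, 0, 0, 0, 0, 0], [3, 1.5, 0, 0, 0, 0, 0], [3, 0.7, 0, 0, 0, 0, 0], [3, 0.3, 0, 0, 0, 0, 0], [3, 0.3, 0, 0, 0, 0, 0], [3, 0, 0, 0, 0, 0, 0]]]}}

```text
time_s: 20.38
ee_pos: [0.5666, -0.0539, 0.0648]
ee_rot: [0.553, 0.44, 0.553, -0.441]
ft_force: [0.3, 0.5, -0.5]
finger_gap: 0.464
```

Call:
{"fn": "step_arm", "kwargs": {"steps": [[[3, 0.2, 0, 0, 0, 0, 0], [3, 0.2, 0, 0, 0, 0, 0], [3, 0.2, 0, 0, 0, 0, 0], [3, 0, 0, 0, 0, 0, 0]]]}}

```text
time_s: 20.72
ee_pos: [0.5673, -0.0533, 0.0593]
ee_rot: [0.554, 0.441, 0.553, -0.44]
ft_force: [1.8, 0.8, -2.5]
finger_gap: 0.466
```

Call:
{"fn": "step_arm", "kwargs": {"steps": [[[3, 0.3, 0, 0, 0, 0, 0], [3, 0.2, 0, 0, 0, 0, 0], [3, 0, 0, 0, 0, 0, 0]]]}}

```text
time_s: 20.97
ee_pos: [0.5672, -0.0532, 0.054]
ee_rot: [0.554, 0.44, 0.553, -0.44]
ft_force: [2.3, 1.0, -3.2]
finger_gap: 0.46
```

Call:
{"fn": "step_arm", "kwargs": {"steps": [[[3, 0.2, 0, 0, 0, 0, 0], [3, 0.2, 0, 0, 0, 0, 0], [3, 0, 0, 0, 0, 0, 0]]]}}

```text
time_s: 21.22
ee_pos: [0.5673, -0.0532, 0.0504]
ee_rot: [0.554, 0.44, 0.553, -0.44]
ft_force: [1.2, 1.9, 2.5]
finger_gap: 0.462
```

It slides over the nut: s1 fits. I'll press gently until it reaches the flange.

Call:
{"fn": "step_arm", "kwargs": {"steps": [[[3, 0.15, 0, 0, 0, 0, 0], [3, 0.1, 0, 0, 0, 0, 0], [3, 0, 0, 0, 0, 0, 0]]], "squeeze": 50}}

```text
time_s: 21.47
ee_pos: [0.5674, -0.0532, 0.0503]
ee_rot: [0.554, 0.441, 0.553, -0.44]
ft_force: [-5.7, 3.2, 26.6]
finger_gap: 0.467
```

Call:
{"fn": "step_arm", "kwargs": {"steps": [[[3, 0.05, 0, 0, 0, 0, 0], [3, 0, 0, 0, 0, 0, 0], [3, 0, 0, 0, 0, 0, 0]]]}}

```text
time_s: 21.72
ee_pos: [0.5675, -0.0532, 0.0502]
ee_rot: [0.554, 0.441, 0.553, -0.44]
ft_force: [-7.3, 3.6, 31.2]
finger_gap: 0.463
```

Run:
```python
from h import *
w=grab('wrist','w20.png');s=grab('scene','s20.png');P,M,o=tool();print(P,o['ft_force'],o['moment'],o['finger_gap'],o['time_s'],'tilt',M[:,0])
tang(w,P+M@[-.0615,0,0],r=45)
# others on rail, plunger head from scene
for n,p in dict(s2=[.5035,-.298,.084],s3=[.4295,-.2836,.084]).items(): print(n,np.round(proj(s,p))); tang(s,p,75,9)
g=cv2.cvtColor(s['img'],cv2.COLOR_BGR2GRAY)
for z in(.068,.08): print('lock px expected',z,np.round(proj(s,[.5014,-.0336,z])))
m=(g[225:262,270:304]<32).astype(np.uint8);k,l,st,c=cv2.connectedComponentsWithStats(m);print([(a.tolist(),(b+[270,225]).round(1).tolist()) for a,b in zip(st[1:],c[1:]) if a[4]>40])
```

```text
[ 0.56749132 -0.05318525  0.05024831] [-7.03056549  3.39071969 31.63111193] [0.65045326 1.31564463 0.05735818] 0.463811466811122 21.8167 tilt [ 1.78371538e-03  9.30223500e-05 -9.99998405e-01]
[23, 5, 53, 59, 2060] [279. 319.] [ 0.5711 -0.0535  0.1117] rect [571.  -53.6] [14.1 15.8] ang90 72.2
[0, 60, 37, 30, 603] [241. 361.] [ 0.5539 -0.0454  0.1117] rect [555.3 -47.1] [10.4 11.3] ang90 12.9
s2 [356. 175.]
s3 [380. 189.]
lock px expected 0.068 [287. 241.]
lock px expected 0.08 [287. 237.]
[([11, 14, 12, 10, 91], [286.5, 243.4])]
```

Run:
```python
from h import *
s=grab('scene')['img'];s0=cv2.imread('pics/s0.png')
for im in(s0,s):
    g=cv2.cvtColor(im,cv2.COLOR_BGR2GRAY)
    for u,v in((356,180),(380,194)):
        k,l,st,c=cv2.connectedComponentsWithStats((g[v-14:v+10,u-12:u+12]<85).astype(np.uint8)); print([(a[4],(b+[u-12,v-14]).round(1).tolist()) for a,b in zip(st[1:],c[1:]) if a[4]>10])
o=ctrl.get_obs();print(o['ft_force'],o['finger_gap'])
ctrl.finish_job()
```

```text
[(np.int32(30), [355.4, 177.9]), (np.int32(13), [348.9, 187.4])]
[(np.int32(36), [380.2, 192.2])]
[(np.int32(32), [356.0, 177.5]), (np.int32(11), [349.8, 187.5])]
[(np.int32(35), [380.1, 192.3])]
[-7.06997006  3.4959434  31.56114791] 0.46348236669324466
the job is handed in; nothing more can be done
```

I locked the spindle, found the fitting socket on the second try, and handed the job in at about 22 s with that socket still gripped on the nut. The hand-in reported no verdict.

- **Plunger:** pushed down until the force jumped from about 7 N to 46 N with no further travel. In the last scene picture its head still sits about 4 px lower than at the start, which matches it being down.
- **First socket (middle of the rail):** stopped on the nut's taper, about 11 mm short of the flange, even when centred and turned both ways, so it does not fit. I set it back on its post at its original height, and its tang is within 1 px of its starting place in the scene picture.
- **Second socket (far end of the rail):** slid down over the nut with almost no force, then stopped firmly at the height expected for the flange. It is upright (tool tilt under 0.01 rad), held with a 50 N squeeze across the 40 mm flats and pressed down at about 31 N.
- **Not touched:** the third socket's tang has not moved in the scene picture. I kept clear of the jar, spool, tin and red look-alikes, but did not re-measure them at the end.

One thing disagreed with the brief: the fingertips stood about 18 mm behind the reported TCP when shut, not 22 mm ahead of it. I set the push and grip heights from contact forces instead.

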